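# Demagnetise the ring gauge

## Task

Set the steel ring gauge that lies on the right of the table down flat, without dropping it, in the nest of the bench demagnetiser that it fits, and let go of it. Then flip the black thumb tab of the safety catch over to the left, and only after that pull the sprung lever by its upright handle towards you all the way to its stop, and finish while still holding it there, as the unit runs only as long as the lever is held. Leave the other things on the table undisturbed.

Things in the scene. Friction and masses are not known exactly. Their poses are not given: they have to be found in the camera images.
- ring_center (a point): Centre (half-way up) of the steel ring gauge: flat ring, outer diameter 52 mm, bore about 20 mm, 15 mm thick, 0.08 to 0.16 kg, lying flat on the table to the right of the demagnetiser; z axis = axis of the ring. Its centre is 7.5 mm above what it lies on.
- demagnetiser: Bench demagnetiser: low grey housing 160 (x) by 200 (y) mm, fixed to the table, flat top 24 mm above it. Origin: centre of its underside. Its +x points to its back (away from the robot), +y to its left; turned up to 0.25 rad. Two nests on its left half, one behind the other; catch in the middle of the front, lever on the right.
- nest_wide: Nest for the ring gauge: fixed aluminium collar, outer diameter 70, bore 56 (2 mm play all round), 7 mm tall. Origin: centre of its underside on the housing's top, 24 mm above the table, which is the bore's floor. The rim is 31 mm above the table; the seated ring stands 8 mm proud of it, its centre 31.5 mm above the table. Front or back place, varies.
- nest_narrow: The other nest, alike but with a bore of only 38 mm, too small for the ring; origin as above.
- catch_tab (a point): Safety catch: middle of the top edge of its black upright thumb tab (26 mm wide along the unit's x, 6 mm thick with a 9 mm bead on top, about 40 mm tall). Pivot axis along the unit's x, 40 mm below this point, 38 mm above the table. The tab tips to the unit's left (+y); push it from its right, 12 to 20 mm above the pivot, or lead it over. Right of it the housing's top is bare for 90 mm.
- catch (a joint): Angle of the catch, rad: 0 to 0.12 at the start = tab upright, lever blocked by the leg; 1.35 = tab laid over to the unit's left against its stop. Flipped means over 1.0. Dry friction (about 0.03 N m, 1 to 3 N at the tab) leaves it where it is put.
- lever_handle (a point): Upright round black handle at the end of the lever: 18 mm diameter (20 mm near the top), from 44 to 94 mm above the table; this point is on its axis, 68 mm above the table. It stands at the unit's right, 110 mm from the lever's upright pivot, and sticks out beyond the housing. Free space all round it.
- lever (a joint): Angle of the lever, rad: 0 at rest (arm straight out to the unit's right), growing as the handle is pulled to the unit's front (-x), stop at 0.75, pulled = above 0.62. The handle goes on a level arc of 110 mm radius about lever_pivot. A spring draws it back: 3 N at the handle at rest, 8.5 N at the stop. The catch's leg blocks it beyond 0.1 to 0.25 until flipped.
- lever_pivot (a point): Point on the lever's upright pivot axis, at the height of the lever_handle.
- catch_leg (a point): Right-hand end of the catch's steel leg, 62 mm from the pivot axis: bar 10x12 mm, 33 to 43 mm behind the middle of the tab, lying 32 to 44 mm above the table in front of the lever's arm; it swings up and over to the left with the tab.
- caliper: Bystander, leave alone: steel caliper, 70x228x14 mm, lying in front of the unit; origin at the centre of its underside.
- plug_gauge: Bystander, leave alone: plug gauge, rod 16 mm thick, 95 mm long, lying near the front edge; origin at the centre of its underside.
- usb_stick: Bystander, leave alone: USB stick, 17x48x8 mm, behind right of the unit; origin at the centre of its underside.
- gauge_block: Bystander, leave alone: flat steel gauge block, 30x35x9 mm, to the right of the unit, it may lie below the lever's overhanging end; origin at the centre of its underside.
- loupe: Bystander, leave alone: black stand loupe, 40 mm across, 42 mm tall, behind the unit; origin at the centre of its underside.

How it is judged:
By the outcome, as a careful person would: the job done as asked, in the order asked, and still so for the second after the job is handed in, while the arm keeps its last pose, push and grip.
It also fails if it takes over 61 s, if anything falls off the work surface, if the arm or the gripper's body presses on something with over 40 N, if the wrist force passes 120 N, or if a joint passes its speed limit or range.

## Robot

A 7-joint arm with a two-finger parallel gripper is mounted at the origin on a cart in front of the work surface, level with it; the furniture and walls round the work are solid. World frame = base frame: x ahead of the robot, y to its left, z up, the work surface at z = 0. Lengths are in m, angles in rad, forces in N, time in s.
With the tool pointing down it reaches from about 0.4 to 0.85 m from the base axis. Payload 4.5 kg.
Tool frame: the origin (TCP) lies midway between the tips of the shut fingers; the grasp point (between the pads) lies 19 mm behind it; z points along the fingers, y is the line along which they close (so a half turn about z gives the same grasp; the last joint's range is limited). The gripper opens to 88 mm and grips with 3 to 60 N. Pads are 18 mm wide; open, the fingers measure 123 mm over their backs; the gripper's body (75 mm by 187 mm) begins 45 mm behind the grasp point.
Start: joints at [1.374, 0.689, -0.195, 1.565, 0.157, 0.902, -0.215], TCP at [0.143, -0.608, 0.239] pointing down, gripper open.
Joint ranges: [-3.01, 3.01], [-0.46, 2.08], [-1.47, 1.51], [0.13, 2.56], [-1, 4.14], [0.04, 2.09], [-2.66, 2.66]. Speed limits (rad/s): [2.57, 2.57, 3.14, 3.14, 3.14, 3.14, 3.14].

## Interface

Orientations are given as a unit quaternion [x, y, z, w].
In Python, from plant import r, eyes, finish_job gives the robot as it stands. The module is installed in compiled form; this text tells all that it offers.
- The arm moves only by the tool move_arm, never from a script. Its argument "motion" is a list of rows, each a list of 7 numbers: the shift along the tool's x, y, z in mm, then the turn, a rotation vector about the tool's x, y, z in degrees, then the closure, from 0 (fully open) to 1 (shut). A call has 1 to 5 rows; each row is the pose to reach, as a shift and turn from the pose commanded when the call began, along the tool's axes at that moment; what a row does not reach only later rows make up. A row lasts 1/8 s, in which the tool goes at most 62.5 mm and 10.7 degrees, less where a joint would pass 70% of its speed; a pose out of reach is approached as far as the arm can. A call with a gripper value outside its range is refused whole. The fingers move at their own pace and stop on an object; "newtons" is the grip in N (left out, the last holds). Time passes only in rows, so rows that repeat a pose let the fingers close. It gives the time, the measured TCP pose, the force, the opening and the grip force at its end, in the units of the state.
- r.get_state(): the state, without advancing time (a new reading comes with each control period).
- eyes.snapshot(name): name is "side" or "top" or "wrist"; returns a dict with "frame" (400x640x3 uint8, red, green, blue), "z_map" (400x640 float32, m along the optical axis (not along the pixel's ray), 0 where there is no reading), "intrinsics" (3x3 intrinsics, pixels), "world_to_cam" (4x4, takes a point from world to camera coordinates). Camera axes: x right, y down, z forward; pixel columns grow to the right and rows downward; lengths in m; the calibration is good to about 2 mm. The wrist camera is an equidistant fisheye: a pixel r from the principal point sees the ray r / f radians off the axis. A picture is of the moment at which its call begins.
- finish_job(): hands the job in; it is judged then, once.
The state is a dict: "clock": time; "q": joint angles; "qd": joint speeds; "joint_torque": joint torques, N m; "tool_pos": TCP position; "eef_rot": TCP orientation; "contact_force": force on the tool from outside, world axes, zero at the start; "moment": the same for the moment, N m; "opening": opening from 0.0 (shut) to 1.0 (fully open); "finger_force": force on a finger pad.
Only numpy, scipy, OpenCV 4.12 (cv2) and the standard library are available. Lean on these libraries where they do the work, as an engineer would, in place of code of your own. Each camera call takes 0.05 s, during which the arm holds its last target. There are 200 camera calls.

## Working session

There is one attempt and no reset: what is moved stays moved. The work goes in short steps, Python scripts to look and compute and a tool call to move; the robot and the scene stay as the last step left them, time stands still between calls to the robot, and variables do not carry over. Pictures are saved under pics/ and viewed, at most 10 in all, crops included, and the job is handed in when it is done.

Besides the shell and the picture viewer there is one more tool, called after "Call:" as name([rows], argument=value, ...), one row to a line, values as JSON. move_arm: Moves the arm, as the interface text tells. Its arguments: {"type":"object","properties":{"motion":{"type":"array","items":{"type":"array","items":{"type":"number"}}},"newtons":{"type":"number"}},"required":["motion"]}

```bash
mkdir -p pics; cat > h.py <<'E'
import numpy as np, cv2
from plant import r, eyes, finish_job
from scipy.spatial.transform import Rotation as R
def snap(n):
    s=eyes.snapshot(n); np.savez(f'{n}.npz',**s); return s
def load(n): return dict(np.load(f'{n}.npz'))
def ray(s,u,v,fish=False):
    K=s['intrinsics'];a=(u-K[0,2])/K[0,0];b=(v-K[1,2])/K[1,1]
    if fish:
        t=np.hypot(a,b); d=np.array([a/t*np.sin(t),b/t*np.sin(t),np.cos(t)]) if t>1e-9 else np.array([0,0,1.])
    else: d=np.array([a,b,1.])
    T=np.linalg.inv(s['world_to_cam']); return T[:3,3],T[:3,:3]@d
def onz(s,u,v,z,fish=False):
    o,d=ray(s,u,v,fish); return o+d*(z-o[2])/d[2]
def cloud(s):
    K=s['intrinsics'];z=s['z_map'];v,u=np.mgrid[:z.shape[0],:z.shape[1]]
    P=np.stack([(u-K[0,2])/K[0,0]*z,(v-K[1,2])/K[1,1]*z,z],-1)
    T=np.linalg.inv(s['world_to_cam']); return P@T[:3,:3].T+T[:3,3]
def totool(dw):
    return R.from_quat(r.get_state()['eef_rot']).inv().apply(dw)*1000
E
python3 - <<'E'
from h import *
for n in ('top','side'):
    s=snap(n); cv2.imwrite(f'pics/{n}0.png',s['frame'][:,:,::-1])
    T=np.linalg.inv(s['world_to_cam']); print(n,T[:3,3].round(3),T[:3,2].round(2),s['intrinsics'][0],(s['z_map']>0).mean())
st=r.get_state(); print(st); print(R.from_quat(st['eef_rot']).as_matrix().round(3))
E
```

```text
top [ 0.393 -0.02   1.005] [ 0.16 -0.01 -0.99] [491.91966457   0.         319.56492833] 0.99585546875
side [0.167 0.874 0.633] [ 0.35 -0.8  -0.48] [490.08667174   0.         313.11487027] 0.996125
{'clock': 0.1, 'q': array([ 1.37380135,  0.68989256, -0.19449961,  1.56620774,  0.15728157,
        0.90251824, -0.2151183 ]), 'qd': array([-0.00119094, -0.00280602,  0.00149447, -0.00319064, -0.0009208 ,
        0.00136458,  0.00166255]), 'joint_torque': array([-2.96058075e-03, -5.28503573e+01, -1.27124503e+00, -1.53839833e+01,
       -5.25113451e-02,  1.98647002e-03,  3.65484129e-05]), 'tool_pos': array([ 0.14279242, -0.60789624,  0.23800304]), 'eef_rot': array([ 9.93347218e-01,  1.15154820e-01, -1.53901123e-04, -8.04734242e-04]), 'contact_force': array([-0.54886072, -1.01854299, -0.04468167]), 'moment': array([-0.01307403, -0.01255799,  0.03399684]), 'finger_force': 0.0, 'opening': 0.9946237945018408}
[[ 0.973  0.229 -0.   ]
 [ 0.229 -0.973  0.002]
 [-0.    -0.002 -1.   ]]
```

View pics/top0.png

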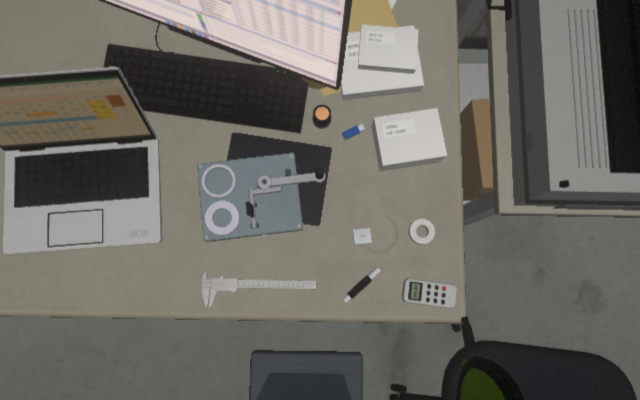

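View pics/side0.png

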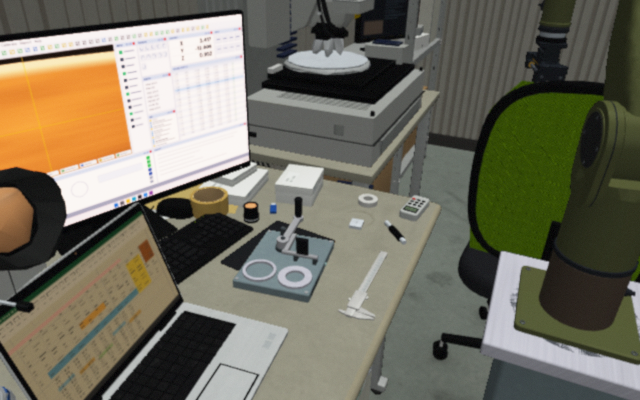

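The top view shows the ring at about (422,231) and the wide nest (thin collar) at the back at (218,180). The narrow nest is in front at (222,218). The catch tab is at (250,210), the lever pivot at (264,182) and the handle at (320,175).

```bash
cat > m.py <<'E'
from h import *
s=load('top'); f=s['frame']; P=cloud(s)
hsv=cv2.cvtColor(f,cv2.COLOR_RGB2HSV)
# housing top from depth 
m=(abs(P[...,2]-.024)<.006)&(P[...,1]>-.1)&(P[...,1]<.3)&(hsv[...,1]>35)&(hsv[...,0]>80)&(hsv[...,0]<115)
m=cv2.morphologyEx(m.astype('u1'),cv2.MORPH_CLOSE,np.ones((9,9)))
c=max(cv2.findContours(m,0,2)[0],key=cv2.contourArea); rr=cv2.minAreaRect(c); print('housing px',rr)
b=np.array([onz(s,u,v,.024) for u,v in cv2.boxPoints(rr)]);print(b.round(4),'c',b.mean(0).round(4)); 
for i in range(4): e=b[(i+1)%4]-b[i]; print(np.linalg.norm(e).round(4),np.arctan2(e[1],e[0]).round(3))
w=(f.min(2)>175).astype('u1')
n,l,stt,ce=cv2.connectedComponentsWithStats(w)
for i in range(1,n):
    x,y,ww,h,a=stt[i]
    if a>80 and 190<ce[i][0]<440 and 150<ce[i][1]<250:
        cc=max(cv2.findContours((l==i).astype('u1'),0,2)[0],key=cv2.contourArea); (u,v),rad=cv2.minEnclosingCircle(cc); el=cv2.fitEllipse(cc)
        z=.015 if u>400 else .031
        print(stt[i],(u,v,rad),el[0],el[1],onz(s,*el[0],z).round(4), 'zmap med',np.median(P[l==i],0).round(3))
k=(f.max(2)<45)&(P[...,2]>.03)&(P[...,2]<.15)
n,l,stt,ce=cv2.connectedComponentsWithStats(k.astype('u1'))
for i in range(1,n):
    if stt[i][4]>8 and 190<ce[i][0]<350 and 150<ce[i][1]<250: print('blk',stt[i],ce[i].round(1),P[l==i].max(0).round(3),P[l==i].min(0).round(3),np.median(P[l==i],0).round(3))
E
python3 m.py
python3 -c "
from h import *
s=load('top');cv2.imwrite('pics/topz.png',cv2.resize(s['frame'][140:250,185:345,::-1],None,fx=5,fy=5,interpolation=2))"
```

```text
housing px ((247.0, 183.0), (0.0, 0.0), 0.0)
[[0.5889 0.1209 0.024 ]
 [0.5889 0.1209 0.024 ]
 [0.5889 0.1209 0.024 ]
 [0.5889 0.1209 0.024 ]] c [0.5889 0.1209 0.024 ]
0.0 0.0
0.0 0.0
0.0 0.0
0.0 0.0
[411 220  23  23 241] (421.9615478515625, 230.7820587158203, 11.868934631347656) (422.05609130859375, 230.81320190429688) (22.12275505065918, 23.314239501953125) [ 0.4985 -0.2355  0.015 ] zmap med [ 0.498 -0.234  0.014]
[355 230  16  13 151] (362.1826477050781, 236.73951721191406, 8.903059005737305) (362.46832275390625, 235.75637817382812) (11.726868629455566, 17.3232479095459) [ 0.4849 -0.1133  0.031 ] zmap med [ 0.484 -0.115  0.008]
blk [315 167   9  11  55] [318.8 172.2] [ 0.609 -0.017  0.096] [ 0.593 -0.032  0.066] [ 0.597 -0.023  0.091]
blk [249 204   4  12  33] [250.6 209.6] [0.539 0.108 0.082] [0.518 0.104 0.052] [0.528 0.105 0.068]
```

View pics/topz.png

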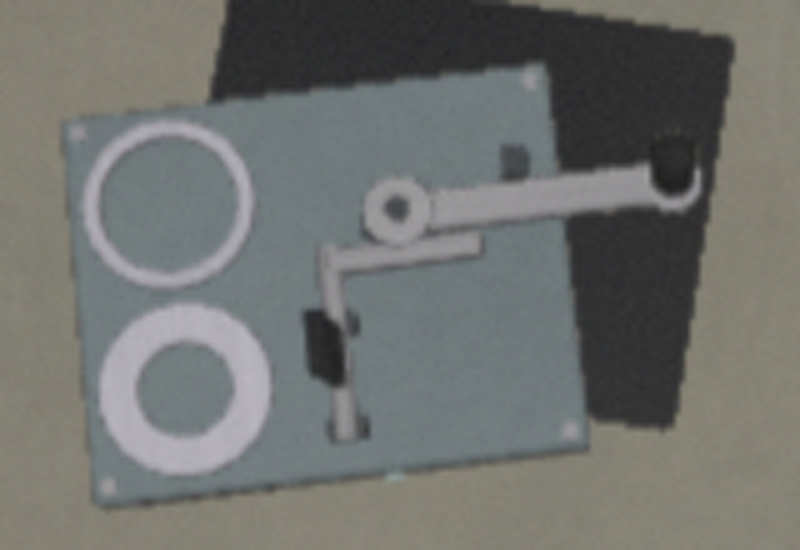

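The zoom shows the housing corners at (65,122), (545,64), (588,448) and (97,506). The wide nest is centred at (168,203), the lever pivot at (397,208) and the tab at (325,347).

```bash
python3 - <<'E'
from h import *
s=load('top')
g=lambda x,y,z: onz(s,185+(x+.5)/5-.5,140+(y+.5)/5-.5,z)
C=np.array([g(*p,.024) for p in [(65,122),(545,64),(588,448),(97,506)]]);c=C.mean(0);print(C.round(4),c.round(4))
d=[C[0]-C[3],C[1]-C[2]];print([ (np.linalg.norm(e).round(4),np.arctan2(e[1],e[0]).round(4)) for e in d]); 
d=[C[0]-C[1],C[3]-C[2]];print([ (np.linalg.norm(e).round(4),(np.arctan2(e[1],e[0])-np.pi/2).round(4)) for e in d])
print('wide',g(168,203,.031),'narrow',g(185,389,.031),'pivot',g(397,208,.058))
# collar fit by mask
f=s['frame'][140:250,185:345]; P=cloud(s)[140:250,185:345]
w=(f.min(2)>150).astype('u1');w[:, 60:]=0
for q in cv2.findContours(w,cv2.RETR_CCOMP,cv2.CHAIN_APPROX_NONE)[0]:
    if len(q)>30:
        e=cv2.fitEllipse(q); print(e[0],e[1],onz(s,e[0][0]+185,e[0][1]+140,.031).round(4))
print('handle top', onz(s,318.8,171,.094))
E
```

```text
[[0.6265 0.2232 0.024 ]
 [0.6546 0.0279 0.024 ]
 [0.4966 0.0068 0.024 ]
 [0.4701 0.2016 0.024 ]] [0.562  0.1149 0.024 ]
[(np.float64(0.158), np.float64(0.1369)), (np.float64(0.1594), np.float64(0.133))]
[(np.float64(0.1973), np.float64(0.1429)), (np.float64(0.1967), np.float64(0.1355))]
wide [0.59215567 0.17811003 0.031     ] narrow [0.51670417 0.16759611 0.031     ] pivot [0.58627365 0.08284191 0.058     ]
(36.56037139892578, 77.42106628417969) (32.556785583496094, 33.691307067871094) [0.5167 0.1677 0.031 ]
(36.469932556152344, 77.33984375) (20.1962890625, 20.963903427124023) [0.5168 0.1679 0.031 ]
(33.13355255126953, 40.34824752807617) (31.421648025512695, 32.7767333984375) [0.5918 0.1782 0.031 ]
(33.11721420288086, 40.2935905456543) (28.779573440551758, 29.938323974609375) [0.592  0.1783 0.031 ]
handle top [ 0.60054282 -0.02417106  0.094     ]
```

```bash
cat >> h.py <<'E'
YAW=0.137+np.pi/2
def plan(x,y,z,yaw=YAW):
    st=r.get_state(); Rm=R.from_quat(st['eef_rot']); t=Rm.inv().apply(np.array([x,y,z])-st['tool_pos'])*1000
    D=R.from_matrix(np.array([[np.cos(yaw),np.sin(yaw),0],[np.sin(yaw),-np.cos(yaw),0],[0,0,-1]]))
    print('pos',st['tool_pos'].round(4),'F',st['contact_force'].round(1),'op',round(st['opening'],3),'q',st['q'].round(2),'t',st['clock'],'\n shift mm',t.round(1),'turn deg',(Rm.inv()*D).as_rotvec(degrees=True).round(1))
E
python3 - <<'E'
from h import *
for n in('top','side'):
    P=cloud(load(n)).reshape(-1,3)
    print(n)
    for x in np.arange(0.05,.95,.1): print(round(x,2),[ (lambda a: round(float(a.max()),2) if len(a) else None)(P[(abs(P[:,0]-x)<.05)&(abs(P[:,1]-y)<.05),2]) for y in np.arange(-.75,.5,.1)])
plan(.4985,-.2355,.12)
E
```

```text
top
0.05 [None, None, None, -0.62, -0.61, -0.62, -0.56, None, None, -0.61, -0.71, -0.71, -0.71]
0.15 [-0.22, -0.22, -0.22, -0.22, 0.12, -0.7, -0.27, -0.26, -0.25, -0.25, -0.71, -0.71, -0.71]
0.25 [-0.22, -0.22, -0.22, -0.22, 0.28, 0.28, -0.71, -0.71, -0.71, -0.71, -0.71, -0.71, -0.71]
0.35 [-0.71, -0.71, -0.71, None, 0.02, 0.02, 0.02, 1.01, 0.01, 0.02, 0.01, 0.01, 0.01]
0.45 [-0.71, -0.71, -0.71, None, 0.0, 0.02, 0.02, 0.01, 0.04, 0.05, 0.03, 0.02, 0.02]
0.55 [-0.02, 0.14, 0.2, 0.18, 0.0, 0.02, 0.01, 0.1, 0.05, 0.09, 0.03, 0.02, 0.02]
0.65 [-0.71, -0.71, 0.21, 0.18, 0.0, 0.06, 0.06, 0.1, 0.05, 0.03, 0.03, 0.12, 0.15]
0.75 [None, None, 0.22, 0.18, 0.0, 0.06, 0.06, 0.43, 0.4, 0.03, 0.02, 0.22, 0.23]
0.85 [None, None, 0.22, 0.18, 0.01, 0.06, 0.06, 0.04, 0.34, 0.33, 0.27, 0.2, 0.03]
side
0.05 [None, None, 0.38, -0.71, 0.1, 0.37, 0.55, 0.54, 0.44, 0.01, None, None, None]
0.15 [-0.62, 0.49, 0.5, -0.22, 0.33, 0.37, 0.0, 0.01, 0.01, 0.0, None, None, None]
0.25 [-0.71, -0.71, -0.23, -0.22, 0.33, 0.33, None, None, None, None, None, None, None]
0.35 [-0.71, -0.71, -0.71, -0.71, 0.0, 0.02, 0.02, 0.02, 0.01, 0.02, 0.01, 0.0, 0.0]
0.45 [-0.71, -0.71, -0.71, -0.71, 0.0, 0.02, 0.02, 0.01, 0.03, 0.04, 0.03, 0.02, 0.02]
0.55 [0.2, 0.2, 0.2, 0.18, 0.0, 0.02, 0.01, 0.1, 0.05, 0.08, 0.03, 0.02, 0.02]
0.65 [0.23, 0.22, 0.22, 0.17, 0.0, 0.06, 0.06, 0.09, 0.05, 0.03, 0.03, 0.13, 0.16]
0.75 [0.45, 0.45, 0.22, 0.17, 0.0, 0.06, 0.06, 0.49, 0.49, 0.42, 0.02, 0.22, 0.22]
0.85 [0.44, 0.45, 0.22, 0.17, 0.0, 0.06, 0.06, 0.06, 0.49, 0.49, 0.49, 0.49, None]
pos [ 0.1428 -0.6079  0.238 ] F [-0.5 -1.  -0. ] op 0.995 q [ 1.37  0.69 -0.19  1.57  0.16  0.9  -0.22] t 0.1 
 shift mm [ 431.5 -280.9  118.4] turn deg [ -0.1  -0.1 -84.6]
```

```bash
python3 - <<'E'
from h import *
for n in('top','side'):
    P=cloud(load(n)).reshape(-1,3); m=(P[:,0]>.1)&(P[:,0]<.42)&(P[:,1]<-.1)&(P[:,1]>-.6)&(P[:,2]>.03)&(P[:,2]<.6)
    print(n,m.sum(),P[m].min(0).round(3),P[m].max(0).round(3))
E
```

```text
top 1462 [ 0.18 -0.34  0.03] [ 0.26  -0.297  0.285]
side 10479 [ 0.1  -0.6   0.03] [ 0.258 -0.27   0.496]
```

Call:
move_arm([
  [0,0,-60,0,0,0,0],
  [0,0,-120,0,0,0,0],
  [0,0,-180,0,0,0,0],
  [50,0,-200,0,0,-10,0],
  [110,0,-200,0,0,-20,0],
], newtons=30)

```text
clock: 0.72
tool_pos: [0.2501, -0.5842, 0.4409]
eef_rot: [0.958, 0.287, -0.0, 0.002]
contact_force: [0.3, -1.2, -0.2]
opening: 1.0
finger_force: 0.0
```

```bash
python3 -c "
from h import *
plan(.4985,-.2355,.40)"
```

```text
pos [ 0.2501 -0.5842  0.4409] F [ 0.3 -1.2 -0.2] op 1.0 q [ 1.24  0.56 -0.3   1.19  0.16  1.41 -0.03] t 0.725 
 shift mm [ 399.2 -155.1   39.7] turn deg [  0.2   0.2 -64.5]
```

Call:
move_arm([
  [57,-20,0,0,0,-9,0],
  [114,-42,5,0,0,-18,0],
  [171,-65,10,0,0,-28,0],
  [228,-88,15,0,0,-37,0],
  [285,-110,20,0,0,-46,0],
])

```text
clock: 1.35
tool_pos: [0.4287, -0.3333, 0.4184]
eef_rot: [0.769, 0.639, -0.0, -0.0]
contact_force: [0.7, -0.7, -0.2]
opening: 0.999
finger_force: 0.0
```

```bash
python3 -c "
from h import *
plan(.4985,-.2355,.14)"
```

```text
pos [ 0.4287 -0.3333  0.4184] F [ 0.7 -0.7 -0.2] op 0.999 q [ 0.92  0.44 -0.56  1.52  0.24  1.26  0.15] t 1.35 
 shift mm [108.9  50.9 278.3] turn deg [ -0.    0.  -18.3]
```

Call:
move_arm([
  [30,12,48,0,0,-6,0],
  [60,25,95,0,0,-12,0],
  [85,37,145,0,0,-18,0],
  [100,46,200,0,0,-18,0],
  [109,51,250,0,0,-18,0],
])

```text
clock: 1.98
tool_pos: [0.4989, -0.2365, 0.1667]
eef_rot: [0.661, 0.751, 0.0, -0.0]
contact_force: [0.3, -1.0, -1.2]
opening: 0.999
finger_force: 0.0
```

```bash
cat > w.py <<'E'
from h import *
import sys
s=snap('wrist'); cv2.imwrite(f'pics/{sys.argv[1]}.png',s['frame'][:,:,::-1]); plan(.4985,-.2355,.009)
print(s['intrinsics'],np.linalg.inv(s['world_to_cam']).round(3))
E
python3 w.py w1
```

```text
pos [ 0.496  -0.2341  0.1612] F [-0.   1.2 -3.3] op 1.0 q [ 0.65  0.74 -0.5   1.85  0.52  0.69 -0.02] t 2.025 
 shift mm [ -2.7   3.6 152.2] turn deg [-0.5 -0.4 -0.4]
[[309.70691629   0.         321.38712215]
 [  0.         309.70691629 201.68964211]
 [  0.           0.           1.        ]] [[ 0.992  0.123  0.036  0.49 ]
 [ 0.128 -0.953 -0.275 -0.165]
 [ 0.     0.278 -0.961  0.313]
 [ 0.     0.     0.     1.   ]]
```

View pics/w1.png

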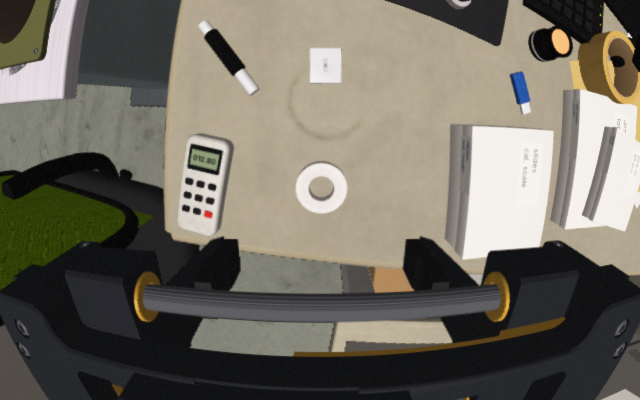

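The wrist view shows the ring at about (321,187) with the fingers straddling it and nothing near their path.

```bash
cat > ring.py <<'E'
from h import *
s=snap('wrist'); f=s['frame']
w=(f.min(2)>165).astype('u1'); n,l,stt,ce=cv2.connectedComponentsWithStats(w)
for i in range(1,n):
    x,y,ww,h,a=stt[i]
    if a>600 and abs(ce[i][0]-321)<40 and 150<ce[i][1]<260:
        c=cv2.findContours((l==i).astype('u1'),cv2.RETR_EXTERNAL,cv2.CHAIN_APPROX_NONE)[0][0][:,0]
        Q=np.array([onz(s,u,v,.015,True)[:2] for u,v in c]); e,rad=cv2.minEnclosingCircle((Q*1000).astype('f4')); print(ce[i],'ring',np.round(e,1),round(rad,1))
plan(.4985,-.2355,.009)
E
python3 ring.py
```

```text
[324.72057936 192.75558238] ring [ 499.3 -236.6] 26.1
pos [ 0.4957 -0.2353  0.1642] F [-1.1  0.5  0. ] op 0.998 q [ 0.66  0.74 -0.5   1.85  0.52  0.7  -0.02] t 2.075 
 shift mm [ -1.3   4.1 155.1] turn deg [-0.5 -0.3 -0.5]
```

Call:
move_arm([
  [0,1,40,0,0,0,0],
  [0,2,80,0,0,0,0],
  [0,2,105,0,0,0,0],
  [0,2,110,0,0,0,0],
  [0,2,110,0,0,0,0],
])

```text
clock: 2.7
tool_pos: [0.5015, -0.238, 0.0601]
eef_rot: [0.661, 0.75, 0.0, 0.001]
contact_force: [0.2, 0.2, -0.0]
opening: 0.997
finger_force: 0.0
```

```bash
python3 ring.py; sleep 0; python3 ring.py
```

```text
[316.96775166 221.90898131] ring [ 499.2 -236.4] 25.7
pos [ 0.5017 -0.238   0.0604] F [-0.1 -0.   0. ] op 1.004 q [ 0.57  0.89 -0.36  1.9   0.66  0.47 -0.14] t 2.75 
 shift mm [ 2.9 -3.  51.4] turn deg [ 0.1  0.1 -0.7]
[316.59200241 221.79945881] ring [ 499.2 -236.6] 25.7
pos [ 0.5017 -0.2379  0.0604] F [ 0.5 -0.8 -0.4] op 1.002 q [ 0.57  0.89 -0.36  1.9   0.66  0.47 -0.14] t 2.8 
 shift mm [ 2.9 -3.  51.3] turn deg [ 0.1  0.1 -0.7]
```

Call:
move_arm([
  [2,-2,25,0,0,0,0],
  [2,-2,45,0,0,0,0],
  [2,-2,51,0,0,0,0],
  [2,-2,51,0,0,0,0],
  [2,-2,51,0,0,0,0.2],
])

```text
clock: 3.42
tool_pos: [0.4991, -0.2359, 0.0087]
eef_rot: [0.661, 0.75, 0.0, 0.001]
contact_force: [0.9, -0.5, 0.2]
opening: 0.912
finger_force: 0.0
```

Call:
move_arm([
  [0,0,0,0,0,0,0.5],
  [0,0,0,0,0,0,0.7],
  [0,0,0,0,0,0,0.7],
  [0,0,0,0,0,0,0.7],
  [0,0,0,0,0,0,0.7],
], newtons=35)

```text
clock: 4.05
tool_pos: [0.4985, -0.2356, 0.0079]
eef_rot: [0.661, 0.75, -0.0, 0.0]
contact_force: [-0.4, 0.8, 2.7]
opening: 0.568
finger_force: 35.0
```

Call:
move_arm([
  [0,0,-25,0,0,0,0.7],
  [0,0,-65,0,0,0,0.7],
  [0,0,-110,0,0,0,0.7],
  [0,0,-150,0,0,0,0.7],
  [30,0,-160,0,0,0,0.7],
])

```text
clock: 4.68
tool_pos: [0.4958, -0.2083, 0.1698]
eef_rot: [0.663, 0.749, 0.0, 0.003]
contact_force: [0.8, 0.9, -1.3]
opening: 0.565
finger_force: 35.0
```

```bash
python3 -c "
from h import *
plan(.592,.1782,.16)"
```

```text
pos [ 0.4958 -0.2083  0.1698] F [ 0.8  0.9 -1.3] op 0.565 q [ 0.61  0.71 -0.5   1.89  0.53  0.67 -0.09] t 4.675 
 shift mm [372.2 142.1   9.2] turn deg [ 0.2  0.2 -0.9]
```

Call:
move_arm([
  [50,20,0,0,0,0,0.7],
  [105,41,0,0,0,0,0.7],
  [160,62,0,0,0,0,0.7],
  [215,83,0,0,0,-1,0.7],
  [270,104,0,0,0,-1,0.7],
])

```text
clock: 5.3
tool_pos: [0.5638, 0.0767, 0.1673]
eef_rot: [0.655, 0.756, -0.0, -0.0]
contact_force: [1.0, 0.2, -1.1]
opening: 0.569
finger_force: 35.0
```

```bash
python3 -c "
from h import *
plan(.592,.1782,.1)"
```

```text
pos [0.5638 0.0767 0.1673] F [ 1.   0.2 -1.1] op 0.569 q [ 0.05  0.74 -0.46  1.8   0.48  0.71 -0.53] t 5.3 
 shift mm [96.4 42.5 67.3] turn deg [-0.   0.   0.4]
```

Call:
move_arm([
  [45,20,0,0,0,0,0.7],
  [85,38,10,0,0,0,0.7],
  [96,42,35,0,0,0,0.7],
  [96,42,67,0,0,0,0.7],
  [96,42,67,0,0,0,0.7],
])

```text
clock: 5.92
tool_pos: [0.5895, 0.1751, 0.0981]
eef_rot: [0.654, 0.756, -0.003, -0.001]
contact_force: [-0.6, 0.3, -1.4]
opening: 0.564
finger_force: 35.0
```

```bash
python3 w.py w2; python3 -c "
from h import *
plan(.592,.1782,.06)
s=snap('wrist')"
```

```text
pos [0.5908 0.1755 0.0998] F [ 1.1 -0.8 -1.6] op 0.566 q [-0.14  0.88 -0.4   1.69  0.51  0.68 -0.67] t 5.975 
 shift mm [-393.5 -149.9   91.6] turn deg [-0.2  0.1  0.4]
[[309.70691629   0.         321.38712215]
 [  0.         309.70691629 201.68964211]
 [  0.           0.           1.        ]] [[ 0.99   0.14   0.035  0.581]
 [ 0.144 -0.95  -0.278  0.247]
 [-0.006  0.28  -0.96   0.244]
 [ 0.     0.     0.     1.   ]]
pos [0.5908 0.1755 0.0998] F [ 1.1 -0.8 -1.6] op 0.566 q [-0.14  0.88 -0.4   1.69  0.51  0.68 -0.67] t 5.975 
 shift mm [ 2.5  1.7 39.8] turn deg [-0.2  0.1  0.4]
```

View pics/w2.png

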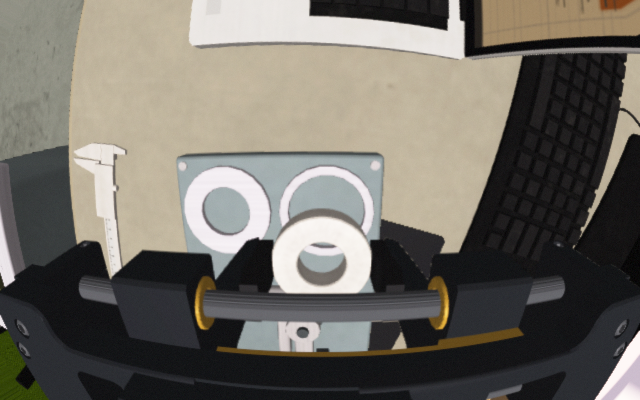

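Ring held level at about (322,260) and the wide nest's collar is visible behind it, centred near (327,210). I'll fit both circles from this frame.

```bash
cat > fit.py <<'E'
from h import *
from scipy.optimize import least_squares
s=snap('wrist'); f=s['frame']; K=s['intrinsics']
z0=r.get_state()['tool_pos'][2]
def fit(P,rad): 
    q=least_squares(lambda c:np.hypot(P[:,0]-c[0],P[:,1]-c[1])-c[2],[*P.mean(0),rad],loss='soft_l1',f_scale=.001); return q.x.round(4),np.abs(q.fun).mean().round(5)
g=cv2.cvtColor(f,cv2.COLOR_RGB2GRAY).astype(float)
def edges(c,z,rad,a0,a1,rng):   # radial outermost/innermost strongest gradient about world circle
    out=[];T=s['world_to_cam']
    for a in np.linspace(a0,a1,60):
        rr=np.arange(rad-rng,rad+rng,.0003); W=np.c_[c[0]+rr*np.cos(a),c[1]+rr*np.sin(a),0*rr+z,0*rr+1]@T.T
        th=np.arctan2(np.hypot(W[:,0],W[:,1]),W[:,2]); k=K[0,0]*th/np.hypot(W[:,0],W[:,1])
        val=cv2.remap(g.astype('f4'),(W[:,0]*k+K[0,2]).astype('f4')[None],(W[:,1]*k+K[1,2]).astype('f4')[None],1)[0]
        d=np.gradient(cv2.GaussianBlur(val[None],(0,0),2)[0]); i=np.argmin(d)   # bright->dark outward
        if d[i]<-1.5: out.append([c[0]+rr[i]*np.cos(a),c[1]+rr[i]*np.sin(a)])
    return np.array(out)
E_=edges((.592,.1782),.031,.035,.2,2.9,.006); print('collar',len(E_),fit(E_,.035))
p=r.get_state()['tool_pos']
E_=edges(p[:2],z0+.007,.026,-.5,3.6,.006); print('ring',len(E_),fit(E_,.026),'tcp',p.round(4))
E
python3 fit.py
```

```text
collar 60 (array([0.5931, 0.1781, 0.034 ]), np.float64(0.00011))
ring 60 (array([0.5929, 0.1754, 0.0258]), np.float64(0.00059)) tcp [0.5923 0.1762 0.1016]
```

Call:
move_arm([
  [2,0,20,0,0,0,0.7],
  [2,0,40,0,0,0,0.7],
  [2,0,52,0,0,0,0.7],
  [2,0,52,0,0,0,0.7],
  [2,0,52,0,0,0,0.7],
])

```text
clock: 6.7
tool_pos: [0.5917, 0.1783, 0.0489]
eef_rot: [0.655, 0.756, 0.0, 0.0]
contact_force: [-0.2, -0.2, -0.8]
opening: 0.566
finger_force: 35.0
```

```bash
python3 fit.py; python3 -c "
from h import *
plan(.592,.1782,.032)"
```

```text
collar 60 (array([0.5931, 0.1781, 0.034 ]), np.float64(0.00014))
ring 60 (array([0.5927, 0.1779, 0.0256]), np.float64(0.00033)) tcp [0.5919 0.1784 0.0491]
pos [0.5919 0.1784 0.0491] F [-1.2 -0.  -1.5] op 0.565 q [-0.17  0.96 -0.36  1.7   0.55  0.58 -0.71] t 6.75 
 shift mm [-0.2  0.1 17.1] turn deg [ 0.1 -0.   0.4]
```

Call:
move_arm([
  [0,0,5,0,0,0,0.7],
  [0,0,9,0,0,0,0.7],
  [0,0,13,0,0,0,0.7],
  [0,0,15,0,0,0,0.7],
  [0,0,16,0,0,0,0.7],
])

```text
clock: 7.38
tool_pos: [0.5914, 0.1781, 0.0325]
eef_rot: [0.655, 0.756, -0.0, -0.0]
contact_force: [-0.5, 0.6, -0.8]
opening: 0.564
finger_force: 35.0
```

Call:
move_arm([
  [0,0,0.5,0,0,0,0.7],
  [0,0,1,0,0,0,0.7],
  [0,0,1,0,0,0,0.7],
])

```text
clock: 7.75
tool_pos: [0.5915, 0.1782, 0.0319]
eef_rot: [0.655, 0.756, 0.0, 0.0]
contact_force: [0.2, -0.6, 0.0]
opening: 0.566
finger_force: 35.0
```

Call:
move_arm([
  [0,0,0.6,0,0,0,0.7],
  [0,0,0.6,0,0,0,0.7],
])

```text
clock: 8.0
tool_pos: [0.5915, 0.1782, 0.0319]
eef_rot: [0.655, 0.756, 0.0, 0.0]
contact_force: [-1.4, -1.0, 6.1]
opening: 0.562
finger_force: 35.0
```

Contact (6 N up, no further descent), so the ring is seated. I'll open gradually.

Call:
move_arm([
  [0,0,0,0,0,0,0.4],
  [0,0,0,0,0,0,0.3],
  [0,0,0,0,0,0,0.2],
  [0,0,0,0,0,0,0.2],
  [0,0,-15,0,0,0,0.2],
])

```text
clock: 8.62
tool_pos: [0.5896, 0.1774, 0.0452]
eef_rot: [0.654, 0.756, -0.002, -0.001]
contact_force: [-0.5, 0.5, 0.2]
opening: 0.799
finger_force: 0.0
```

Call:
move_arm([
  [0,0,-40,0,0,0,0.2],
  [0,0,-90,0,0,0,0.5],
  [0,0,-90,0,0,0,1],
  [0,0,-90,0,0,0,1],
  [0,0,-90,0,0,0,1],
])

```text
clock: 9.25
tool_pos: [0.5902, 0.1775, 0.1347]
eef_rot: [0.654, 0.756, -0.002, -0.001]
contact_force: [-1.1, 0.0, -0.1]
opening: 0.372
finger_force: 0.0
```

```bash
python3 w.py w3; python3 - <<'E'
from h import *
s=snap('top'); f=s['frame']
# tab: from earlier px (250.6,209.6); unit frame pts
print('tab top', onz(load('top'),250.3,209.5,.076))
plan(.53,.07,.12)
E
```

```text
pos [0.5904 0.1776 0.1347] F [ 0.5  0.4 -0.2] op 0.328 q [-0.13  0.84 -0.43  1.67  0.48  0.74 -0.65] t 9.3 
 shift mm [-395.5 -149.7  126.5] turn deg [-0.2  0.1  0.4]
[[309.70691629   0.         321.38712215]
 [  0.         309.70691629 201.68964211]
 [  0.           0.           1.        ]] [[ 0.99   0.139  0.038  0.581]
 [ 0.144 -0.95  -0.277  0.25 ]
 [-0.003  0.279 -0.96   0.281]
 [ 0.     0.     0.     1.   ]]
tab top [0.52710742 0.10506172 0.076     ]
pos [0.5905 0.1777 0.1348] F [0.3 0.5 0.1] op 0.279 q [-0.13  0.84 -0.43  1.67  0.48  0.74 -0.65] t 9.35 
 shift mm [-98.  -75.3  15.1] turn deg [-0.1  0.   0.4]
```

View pics/w3.png

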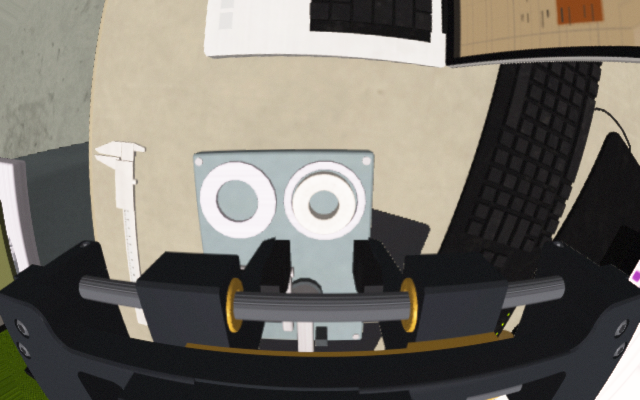

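The ring sits concentric in the wide nest at (324,202), released. Next is the catch.

Call:
move_arm([
  [-35,-25,0,0,0,0,1],
  [-75,-50,0,0,0,0,1],
  [-104,-72,0,0,0,0,1],
  [-104,-72,15,0,0,0,1],
  [-104,-72,15,0,0,0,1],
], newtons=20)

```text
clock: 9.98
tool_pos: [0.5346, 0.0657, 0.1198]
eef_rot: [0.654, 0.756, -0.0, -0.001]
contact_force: [1.0, 0.4, -0.0]
opening: 0.007
finger_force: 0.0
```

```bash
python3 - <<'E'
from h import *
s=snap('wrist'); cv2.imwrite('pics/w4.png',s['frame'][:,:,::-1]); plan(.5325,.065,.051)
E
```

```text
pos [0.5351 0.0664 0.1204] F [ 0.3  0.2 -0.1] op 0.005 q [ 0.03  0.78 -0.4   1.92  0.55  0.55 -0.6 ] t 10.025 
 shift mm [-1.1 -2.8 69.4] turn deg [-0.  -0.1  0.5]
```

View pics/w4.png

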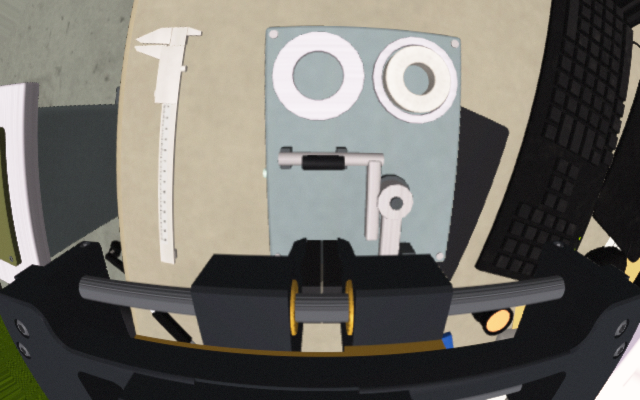

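The tab is at (323,162) and upright, the leg runs down at (373,200), and the hub is at (396,203).

```bash
python3 - <<'E'
from h import *
s=load('wrist'); c,sn=np.cos(.137),np.sin(.137)
for n,u,v,z in [('tab',323,160,.076),('leg',372,238,.044),('hub',396,203,.06),('shaft l',285,158,.04)]:
    p=onz(s,u,v,z,True); q=p[:2]-[.5351,.0664]; print(n,p.round(4),'tool x,y from tcp',(np.array([-sn*q[0]+c*q[1],c*q[0]+sn*q[1]])*1000).round(1))
E
```

```text
tab [0.53   0.1098 0.076 ] tool x,y from tcp [43.7  0.9]
leg [0.5777 0.0503 0.044 ] tool x,y from tcp [-21.7  40. ]
hub [0.5859 0.0852 0.06  ] tool x,y from tcp [11.7 52.9]
shaft l [0.5029 0.1021 0.04  ] tool x,y from tcp [ 39.8 -27. ]
```

Call:
move_arm([
  [-2,-2,30,0,0,0,1],
  [-2,-2,60,0,0,0,1],
  [-2,-2,69,0,0,0,1],
  [-2,-2,69,0,0,0,1],
])

```text
clock: 10.52
tool_pos: [0.5336, 0.0637, 0.052]
eef_rot: [0.654, 0.756, 0.0, -0.0]
contact_force: [0.8, -0.0, 0.2]
opening: 0.006
finger_force: 0.0
```

Call:
move_arm([
  [12,0,0,0,0,0,1],
  [25,0,0,0,0,0,1],
  [32,0,0,0,0,0,1],
  [38,0,0,0,0,0,1],
  [44,0,0,0,0,0,1],
])

```text
clock: 11.15
tool_pos: [0.527, 0.1056, 0.0521]
eef_rot: [0.655, 0.756, -0.001, 0.0]
contact_force: [0.3, -2.2, -0.0]
opening: 0.001
finger_force: 0.9
```

Call:
move_arm([
  [7,0,0,0,0,0,1],
  [14,0,0,0,0,0,1],
  [21,0,0,0,0,0,1],
  [28,0,0,0,0,0,1],
  [30,0,0,0,0,0,1],
])

```text
clock: 11.78
tool_pos: [0.5226, 0.1373, 0.0521]
eef_rot: [0.654, 0.756, 0.001, -0.0]
contact_force: [0.4, -0.0, -0.4]
opening: 0.006
finger_force: 0.0
```

```bash
python3 - <<'E'
from h import *
s=snap('top'); cv2.imwrite('pics/side1.png',np.vstack([cv2.resize(s['frame'][130:260,170:350,::-1],(720,520)) ])); plan(.53,.09,.051)
s=snap('side'); P=cloud(s)[200:300,220:350]; f=s['frame'][200:300,220:350]; k=(f.max(2)<50)&(P[...,2]>.035)&(P[...,1]>.08)&(P[...,1]<.17)&(abs(P[...,0]-.525)<.02); print(k.sum(), P[k].min(0),P[k].max(0))
E
```

```text
pos [0.5226 0.1372 0.0521] F [ 0.7 -0.4 -0.4] op 0.007 q [-0.17  0.89 -0.28  1.95  0.6   0.39 -0.78] t 11.825 
 shift mm [-47.7   0.5   1. ] turn deg [ 0.  -0.1  0.4]
763 [0.50501035 0.11681515 0.04369901] [0.54472077 0.16996412 0.20404265]
```

View pics/side1.png

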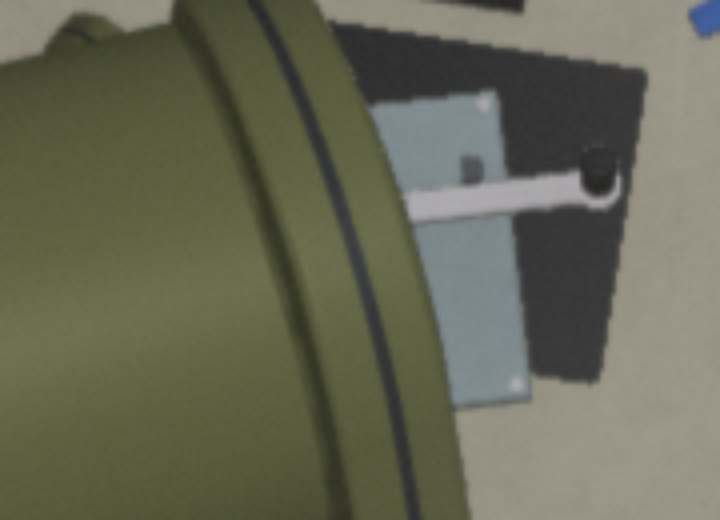

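Call:
move_arm([
  [-10,0,0,0,0,0,1],
  [-20,0,-10,0,0,0,1],
  [-25,0,-40,0,0,0,1],
  [-40,0,-90,0,0,0,1],
  [-95,10,-110,0,0,0,0.8],
])

```text
clock: 12.5
tool_pos: [0.5473, 0.0457, 0.1657]
eef_rot: [0.652, 0.758, 0.003, 0.001]
contact_force: [0.8, -0.7, 0.1]
opening: 0.093
finger_force: 0.0
```

```bash
python3 - <<'E'
from h import *
s=snap('wrist'); cv2.imwrite('pics/w5.png',s['frame'][:,:,::-1]); plan(.6,-.025,.14)
E
```

```text
pos [0.5507 0.0314 0.1663] F [ 1.1 -7.2  0.8] op 0.14 q [ 0.13  0.72 -0.46  1.86  0.5   0.67 -0.5 ] t 12.55 
 shift mm [-62.2  41.3  27. ] turn deg [ 0.4  0.5 -0.3]
```

View pics/w5.png

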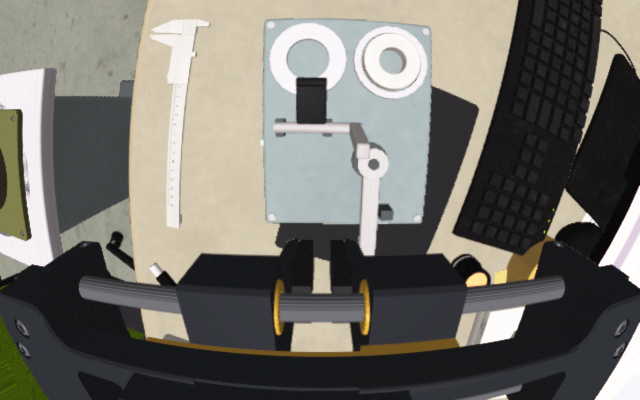

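The tab lies over to the left at (311,100) and the leg stands up, so the catch is flipped and the ring is still seated. Next is the handle.

Call:
move_arm([
  [-20,12,0,0,0,0,0.5],
  [-50,30,0,0,0,0,0.4],
  [-76,44,0,0,0,0,0.4],
  [-76,44,10,0,0,0,0.4],
  [-76,44,20,0,0,0,0.4],
])

```text
clock: 13.18
tool_pos: [0.5997, -0.0254, 0.1415]
eef_rot: [0.655, 0.756, -0.0, -0.001]
contact_force: [0.5, 0.8, 0.8]
opening: 0.599
finger_force: 0.0
```

```bash
python3 - <<'E'
from h import *
s=snap('wrist'); cv2.imwrite('pics/w6.png',s['frame'][:,:,::-1]); plan(.6005,-.025,.052)
s=snap('wrist');plan(.6005,-.025,.052)
E
```

```text
pos [ 0.5987 -0.0249  0.1402] F [-0.5 -0.5 -1. ] op 0.6 q [ 0.23  0.82 -0.47  1.72  0.52  0.73 -0.36] t 13.225 
 shift mm [-0.4  2.1 88.2] turn deg [-0.2 -0.1  0.4]
pos [ 0.5988 -0.0246  0.1408] F [-0.3  0.5 -0.7] op 0.6 q [ 0.23  0.82 -0.47  1.72  0.52  0.73 -0.36] t 13.275 
 shift mm [-0.7  2.  88.8] turn deg [-0.2 -0.   0.5]
```

View pics/w6.png

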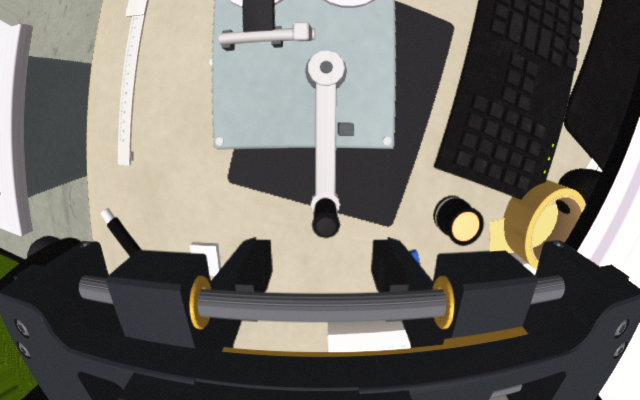

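The handle is between the open fingers; its top is at about (325,224). I'll check its position by casting that pixel onto z = 0.094.

```bash
python3 - <<'E'
from h import *
s=load('wrist'); 
for u,v,z in [(325,225,.094),(326,68,.058)]: print(onz(s,u,v,z,True).round(4))
E
```

```text
[ 0.6017 -0.0237  0.094 ]
[0.5871 0.0816 0.058 ]
```

Call:
move_arm([
  [0,1,30,0,0,0,0.4],
  [0,1,40,0,0,0,0.4],
  [0,1,40,0,0,0,0.4],
])

```text
clock: 13.65
tool_pos: [0.6009, -0.0249, 0.1017]
eef_rot: [0.654, 0.756, -0.001, -0.001]
contact_force: [-0.2, 0.8, -0.8]
opening: 0.596
finger_force: 0.0
```

Call:
move_arm([
  [1,0,25,0,0,0,0.4],
  [1,0,45,0,0,0,0.4],
  [1,0,49,0,0,0,0.4],
  [1,0,49,0,0,0,0.4],
  [1,0,49,0,0,0,0.7],
])

```text
clock: 14.28
tool_pos: [0.6021, -0.0245, 0.0538]
eef_rot: [0.655, 0.756, 0.0, 0.0]
contact_force: [0.2, -0.0, 0.6]
opening: 0.51
finger_force: 0.0
```

Call:
move_arm([
  [0,0,0,0,0,0,0.8],
  [0,0,0,0,0,0,1],
  [0,0,0,0,0,0,1],
  [0,0,0,0,0,0,1],
  [0,0,0,0,0,0,1],
], newtons=30)

```text
clock: 14.9
tool_pos: [0.6023, -0.0245, 0.0534]
eef_rot: [0.655, 0.756, 0.001, 0.001]
contact_force: [2.5, -0.3, 0.7]
opening: 0.19
finger_force: 30.0
```

```bash
python3 - <<'E'
from h import *
p=r.get_state()['tool_pos'][:2]; piv=np.array([.5865,.083])
d=p-piv; print(np.linalg.norm(d),np.arctan2(d[1],d[0])); a0=0.137-np.pi/2
for th in [.08,.17,.26,.35,.44,.53,.62,.7,.75,.77,.8]:
    dl=.11*np.array([np.cos(a0-th)-np.cos(a0),np.sin(a0-th)-np.sin(a0)])
    t=R.from_quat(r.get_state()['eef_rot']).inv().apply([*dl,0])*1000; print(th,t.round(1),np.degrees(th).round(1))
plan(.6,-.025,.052)
E
```

```text
0.10863414914959213 -1.4245882321059242
0.08 [ 0.4 -8.8 -0. ] 4.6
0.17 [  1.7 -18.6  -0. ] 9.7
0.26 [  3.9 -28.3  -0. ] 14.9
0.35 [  6.9 -37.7  -0.1] 20.1
0.44 [ 10.8 -46.8  -0.1] 25.2
0.53 [ 15.5 -55.5  -0.1] 30.4
0.62 [ 20.9 -63.8  -0.1] 35.5
0.7 [ 26.3 -70.7  -0.1] 40.1
0.75 [ 30.  -74.8  -0.1] 43.0
0.77 [ 31.5 -76.4  -0.1] 44.1
0.8 [ 33.9 -78.7  -0.1] 45.8
pos [ 0.6023 -0.0245  0.0534] F [ 2.5 -0.3  0.7] op 0.19 q [ 0.18  0.94 -0.39  1.75  0.6   0.57 -0.44] t 14.9 
 shift mm [-0.2 -2.4  1.4] turn deg [0.1 0.  0.4]
```

Call:
move_arm([
  [0.5,-9,0,0,0,4.5,1],
  [1.7,-18.5,0,0,0,9.5,1],
  [4,-28,0,0,0,15,1],
  [7,-37.5,0,0,0,20,1],
  [10.8,-46.8,0,0,0,25,1],
])

```text
clock: 15.52
tool_pos: [0.5559, -0.0208, 0.0535]
eef_rot: [0.804, 0.595, 0.002, 0.001]
contact_force: [6.6, -1.3, -4.4]
opening: 0.195
finger_force: 29.9
```

```bash
cat > lev.py <<'E'
from h import *
st=r.get_state(); p=st['tool_pos'][:2]; piv=np.array([.5865,.083]); d=p-piv
a0=0.137-np.pi/2; print('r',np.linalg.norm(d),'th',a0-np.arctan2(d[1],d[0]),'F',st['contact_force'],st['finger_force'],st['opening'])
q=R.from_quat(st['eef_rot']); 
for th in (.5,.56,.62,.68,.74,.78,.8):
    t=q.inv().apply([*(piv+.11*np.array([np.cos(a0-th),np.sin(a0-th)])-p),0])*1000; print(th,t.round(1))
print('yaw now',q.as_matrix()[:2,0], 'lever-yaw turn done', YAW-np.arctan2(*q.as_matrix()[[1,0],0]))
E
python3 lev.py
```

```text
r 0.10819269892543978 th 0.42340240636417614 F [ 6.63228139 -1.26428408 -4.42959166] 29.933916338486597 0.19481006815562274
0.5 [-1.6 -8.4 -0. ]
0.56 [ -0.9 -15.   -0.1]
0.62 [  0.1 -21.5  -0.1]
0.68 [  1.5 -27.9  -0.1]
0.74 [  3.3 -34.3  -0.2]
0.78 [  4.7 -38.4  -0.2]
0.8 [  5.5 -40.5  -0.2]
yaw now [0.29179853 0.95647839] lever-yaw turn done 0.43310707593407227
```

Call:
move_arm([
  [0.3,-8.4,0,0,0,4,1],
  [1,-15,0,0,0,8,1],
  [2,-21.5,0,0,0,11,1],
  [3.3,-28,0,0,0,14.5,1],
  [5,-34,0,0,0,18,1],
])

```text
clock: 16.15
tool_pos: [0.5263, -0.0064, 0.0534]
eef_rot: [0.887, 0.462, 0.003, 0.002]
contact_force: [7.5, -2.0, -5.2]
opening: 0.195
finger_force: 30.0
```

```bash
python3 lev.py
```

```text
r 0.10777448236365558 th 0.7298509014351882 F [ 7.46038279 -2.00637216 -5.16560835] 29.95622464281041 0.194952460281872
0.5 [ 1.1 25.   0.2]
0.56 [-0.3 18.6  0.1]
0.62 [-1.4 12.1  0.1]
0.68 [-2.   5.5  0. ]
0.74 [-2.2 -1.1 -0. ]
0.78 [-2.2 -5.5 -0. ]
0.8 [-2.1 -7.7 -0.1]
yaw now [0.57264089 0.81979541] lever-yaw turn done 0.7467298582136883
```

Call:
move_arm([
  [0,-2,0,0,0,0,1],
  [0,-4,0,0,0,0,1],
  [0,-4,0,0,0,0,1],
  [0,-4,0,0,0,0,1],
])

```text
clock: 16.65
tool_pos: [0.5254, -0.0058, 0.0535]
eef_rot: [0.887, 0.462, 0.005, 0.003]
contact_force: [11.7, -6.0, -8.2]
opening: 0.192
finger_force: 29.9
```

```bash
python3 lev.py | head -1
```

```text
r 0.10772985776405336 th 0.7395947851978089 F [11.65726014 -5.97619386 -8.19536405] 29.89198143091926 0.1924690055061267
```

```bash
python3 -c "
from h import *
print(finish_job())"
```

```text
the job is handed in; nothing more can be done
None
```

I set the ring gauge in the wide nest at the back and released it, flipped the catch to the left, then pulled the lever to its stop; the job was handed in at about 17 s with the gripper still holding it there.

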